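Open the ratchet book rail for more field notebooks

ROBOT

A 6-joint arm with a two-finger parallel gripper is mounted at the origin on the work surface. World frame = base frame: x ahead of the robot, y to its left, z up, the work surface at z = 0. Lengths are in m, angles in rad, forces in N, time in s.
With the tool pointing down it reaches from about 0.275 to 0.825 m from the base axis. Payload 4.9 kg.
Tool frame: the origin (TCP) lies at the very end of the fingers, on their centre line; the grasp point (between the pads) lies 19 mm behind it (manip.grasp_offset is the distance from the TCP to the grasp point, in m); z points along the fingers, y is the direction in which the jaws open and shut (so a half turn about z gives the same grasp; the last joint's range is limited). The gripper opens to 85 mm and grips with 20 to 120 N. Pads are 22 mm wide; open, the fingers measure 114 mm over their backs; the gripper's body (76 mm by 85 mm) begins 54 mm behind the grasp point. The pads swing forward as they close: fully open they stand 13 mm farther back than shut.
Start: joints at [1.012, 0.326, -0.193, 1.052, 0, 1.437], TCP at [0.227, 0.501, 0.21] pointing down, gripper open.
Joint ranges: [-2.65, 2.65], [-0.97, 1.79], [-1.3, 1.35], [-1.93, 2.1], [-1.47, 1.37], [-3.14, 3.14]. Speed limits (rad/s): [2.57, 2.57, 3.14, 3.14, 3.14, 3.14].

INTERFACE

Orientations are given as a unit quaternion [x, y, z, w].
In Python, from rig import manip gives the robot as it stands. The module is installed in compiled form; this text tells all that it offers.
- The arm moves only by the tool send_rows, never from a script. Its argument "increments" is text: rows parted by semicolons, each of 7 numbers parted by spaces: the shift along the world's x, y, z in mm, then the turn, a rotation vector about the world's x, y, z in degrees, then the finger opening in mm, from 0 to 85.4. A call has 1 to 20 rows; each row is the pose to reach, as a shift and turn from the pose commanded when the call began; what a row does not reach only later rows make up. A row lasts 1/10 s, in which the tool goes at most 50 mm and 8.59 degrees, less where a joint would pass 70% of its speed; a pose out of reach is approached as far as the arm can. A call with a gripper value outside its range is refused whole. The fingers move at their own pace and stop on an object; the grip force is fixed at half the most. Time passes only in rows, so rows that repeat a pose let the fingers close. It gives the time, the measured TCP pose, the force and the opening at its end, in the units of the state.
- manip.sense(): the state, without advancing time (a new reading comes with each control period).
- manip.get_image(name): name is "scene" or "top"; returns the picture (400x640x3 uint8, red, green, blue); there is no depth.
- manip.get_calibration(name): a dict with "intrinsics" (3x3 intrinsics, pixels), "R" (3x3) and "t" (3): a world point X has camera coordinates R X + t. Camera axes: x right, y down, z forward; pixel columns grow to the right and rows downward; lengths in m; the calibration is good to about 2 mm. A picture is of the moment at which its call begins. get_calibration takes no time and is no camera call.
- manip.close_job(): hands the job in, once; it reports no verdict.
The state is a dict: "t": time; "joint_positions": joint angles; "qvel": joint speeds; "effort": joint torques, N m; "position": TCP position; "ee_rot": TCP orientation; "force": force on the tool from outside, world axes, zero at the start; "wrist_torque": the same for the moment, N m; "grip_width": finger opening in m.
Only numpy, scipy, OpenCV 4.12 (cv2) and the standard library are available. Lean on these libraries where they do the work, as an engineer would, in place of code of your own. Each camera call takes 0.05 s, during which the arm holds its last target. There are 200 camera calls.

TASK

Make room on the ratchet book rail for more field notebooks: press the orange release paddle on the sliding jaw fully down, where it stays, then push the jaw back along its bar, away from the notebooks, fully home against its end stop. Use only the fingertips or the outside of the fingers and do it gently, without ramming anything and never pushing the jaw towards the notebooks. Leave the paddle down, the notebooks standing in their places, and everything else on the desk where it is.

Things in the scene. Friction and masses are not known exactly. Their poses are not given: they have to be found in the camera images.
- bookrail: Book rail fixed to the desk, turned up to 17 degrees either way. Dark base plate 230 (x) by 520 (y) by 10 mm; origin at the centre of its underside. Its x points away from the robot, y along the bar towards the fixed end plate. Toothed aluminium bar near the front edge, centre x = -80 mm, 28 mm wide, top 28 mm above the desk; black blocks 42 mm high close it at y = -255 and +255 mm.
- end_plate (a point): Middle of the inner (-y) face of the grey fixed end plate, which stands on the base at the notebooks' end: 10 mm thick, from x = -50 to +115 mm of bookrail, top 125 mm above the desk. This point is at x = 32, y = 240 mm of bookrail, 68 mm above the desk.
- jaw_push (a point): Point on the sliding jaw's upright grey plate, on the face towards the notebooks (it faces +y of bookrail), above the bar's centre line, 85 mm above the desk. The plate is 12 mm thick, reaches 40 mm to the front and 160 mm to the rear of this point, its top is 110 mm above the desk. Notebooks begin 35 mm or more to the rear; in front of them nothing stands over the bar. Push here to -y.
- jaw_carriage (a point): Top of the paddle's pivot on the jaw's black carriage, 90 mm towards -y from the plate's face, 72 mm above the desk. The carriage straddles the bar: 54 mm wide, 125 mm long from the plate's face towards -y, 48 mm high (72 mm only round the pivot).
- release_pad (a point): Centre of the upper face of the orange release paddle (48 mm wide, 52 mm long along the bar), about 49 mm towards -y of bookrail from the face with jaw_push, 89 mm above the desk while up, higher at its notebook side (17 degree slope). Press straight down about 14 mm until level. It yields to a light press, 2 to 5 N, over a stiff detent half way; press until it is hard against its limit and it stays down when let go.
- release (a joint): Release paddle: about 0 rad up (the pawl bites the bar and the jaw cannot be pushed back), 0.32 rad fully down against its limit (pawl lifted, jaw free); a detent at 0.16 rad keeps it up or down.
- jaw (a joint): Jaw position along the bar in m, growing as it goes back (to -y of bookrail); 0 nearest the notebooks, 0.245 at its end stop. Starts at 0.03 to 0.11. With the release down it slides with about 2.5 N of friction plus 4 N per m/s and stays where left; with the release up it will not go back, but can be forced towards the notebooks.
- notebook_1: Blue hardback notebook standing on the base plate next to the fixed end plate, 148 mm deep (x) by 24 mm thick (y) by 105 mm high; origin at the centre of its underside. Loose, 0.2 kg; it topples if knocked.
- notebook_2: Red notebook beside the blue one, 148 by 28 by 105 mm, origin at the centre of its underside. Loose.
- notebook_3: Green notebook beside the red one, the nearest to the jaw, 148 by 22 by 105 mm, origin at the centre of its underside. Loose.
- tumbler: Dark steel drinking tumbler, 84 mm across, 155 mm high, standing on the desk to one side; origin at the centre of its underside. Leave alone.
- mug: White mug, 80 mm across and 95 mm high with a handle, standing to one side; origin at the centre of its underside. Leave alone.
- specimen_box: Closed cardboard box 90 by 70 by 45 mm to one side; origin at the centre of its underside. Leave alone.
- phone: Black phone 72 by 148 by 10 mm lying on the desk in front of the rail, on the notebooks' half; origin at the centre of its underside. Leave alone.
- ammonite: Brown spiral fossil about 80 mm across and 27 mm high lying on the desk in front of the rail, on the jaw's half; origin at the centre of its underside. Leave alone.

How it is judged:
By the outcome, as a careful person would: the job done as asked, in the order asked, and still so for the second after the job is handed in, with the robot touching nothing.
It also fails if it takes over 48 s, if anything falls off the work surface, if the arm or the gripper's body presses on something with over 40 N, if the wrist force passes 120 N, or if a joint passes its speed limit or range.

## Working session

There is one attempt and no reset: what is moved stays moved. The work goes in short steps, Python scripts to look and compute and a tool call to move; the robot and the scene stay as the last step left them, time stands still between calls to the robot, and variables do not carry over. Pictures are saved under pics/ and viewed, about 8 in all and at most 12, crops included, and the job is handed in when it is done.

Besides the shell and the picture viewer there is one more tool, called after "Call:" as name(argument=value, ...), one argument or row to a line, values as JSON. send_rows: Moves the arm, as the interface text tells. Its arguments: {"type":"object","properties":{"increments":{"type":"string"}},"required":["increments"]}

```bash
mkdir -p pics
python3 - <<'E'
from rig import manip
import cv2
for n in("scene","top"):
    cv2.imwrite(f"pics/{n}0.png",manip.get_image(n)[:,:,::-1])
    c=manip.get_calibration(n);print(n,c["intrinsics"],c["R"],c["t"])
print(manip.sense())
E
```

```text
scene [[362.68372678   0.         316.17636773]
 [  0.         362.68372678 203.18577743]
 [  0.           0.           1.        ]] [[ 0.85586605  0.51700563  0.01408872]
 [ 0.27772652 -0.43643545 -0.85579909]
 [-0.43630413  0.73636219 -0.51711646]] [-0.49448716 -0.06644535  1.28311553]
top [[396.44640826   0.         320.85948031]
 [  0.         396.44640826 203.36724932]
 [  0.           0.           1.        ]] [[-0.01371281 -0.99974686 -0.01783751]
 [-0.98598544  0.0164861  -0.16601483]
 [ 0.16626688  0.015311   -0.98596192]] [0.0300297  0.56056688 1.09142852]
{'t': 0.1, 'joint_positions': array([ 1.01181327e+00,  3.26841362e-01, -1.93532642e-01,  1.05199519e+00,
        3.31583656e-05,  1.43658720e+00]), 'qvel': array([ 0.00075432, -0.00064935,  0.00439308, -0.0014827 , -0.00066377,
        0.00032984]), 'effort': array([ 6.61229515e-04, -4.44237649e+01,  2.63038749e+01,  7.89552490e-03,
       -1.75033920e-04, -8.89138960e-06]), 'position': array([0.22633954, 0.50063756, 0.20947712]), 'ee_rot': array([ 2.10793774e-01,  9.77530238e-01, -7.34037030e-04, -2.82743815e-04]), 'force': array([-0.13631482, -0.91091071,  0.22838491]), 'wrist_torque': array([-0.02696575,  0.04043979, -0.01756331]), 'grip_width': 0.08530864992656832}
```

View pics/scene0.png

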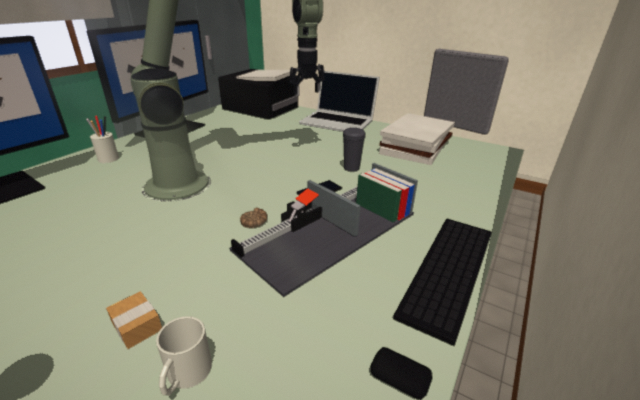

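View pics/top0.png

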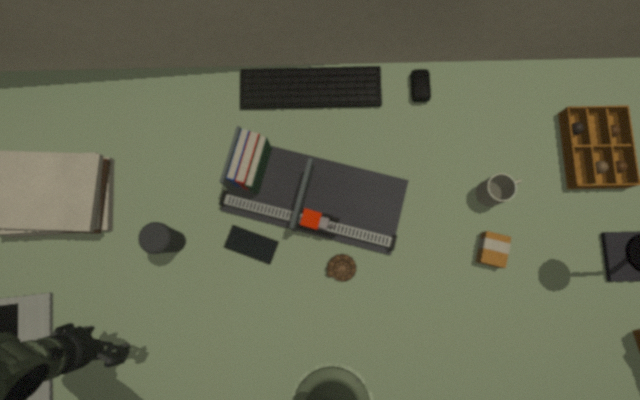

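The scene view shows the rail, with the orange paddle at about (307,198). In the top view the paddle is at about (312,219), and the bar runs from (228,200) to (390,240). I'll zoom in for measuring.

```bash
cat > h.py <<'E'
import numpy as np
from rig import manip
C={n:manip.get_calibration(n) for n in("scene","top")}
def ray(n,u,v):
    c=C[n];d=c["R"].T@np.linalg.solve(c["intrinsics"],[u,v,1]);return -c["R"].T@c["t"],d
def onz(n,u,v,z):
    o,d=ray(n,u,v);return o+d*(z-o[2])/d[2]
def proj(n,X):
    c=C[n];p=c["intrinsics"]@(c["R"]@np.array(X)+c["t"]);return p[:2]/p[2]
def two(a,b):
    (o1,d1),(o2,d2)=ray("top",*a),ray("scene",*b)
    s=np.linalg.lstsq(np.c_[d1,-d2],o2-o1,rcond=None)[0]
    p,q=o1+d1*s[0],o2+d2*s[1];return (p+q)/2,np.linalg.norm(p-q)
def orange(n,im):
    import cv2
    h=cv2.cvtColor(im,cv2.COLOR_RGB2HSV);m=cv2.inRange(h,(0,200,150),(14,255,255))
    k,l,s,c=cv2.connectedComponentsWithStats(m);return [(s[i][4],c[i]) for i in range(1,k) if s[i][4]>15],m
E
python3 - <<'E'
import cv2
from h import *
t=cv2.imread("pics/top0.png");s=cv2.imread("pics/scene0.png")
for n,i in(("top",t),("scene",s)):print(n,orange(n,i[:,:,::-1])[0])
a=cv2.resize(t[120:260,210:410],None,fx=4,fy=4,interpolation=cv2.INTER_CUBIC)
b=cv2.resize(s[155:295,225:425],None,fx=4,fy=4,interpolation=cv2.INTER_CUBIC)
cv2.imwrite("pics/tc.png",a);cv2.imwrite("pics/sc.png",b)
E
```

```text
top [(np.int32(250), array([310.36 , 218.268]))]
scene [(np.int32(188), array([306.79255319, 196.2393617 ]))]
```

View pics/tc.png

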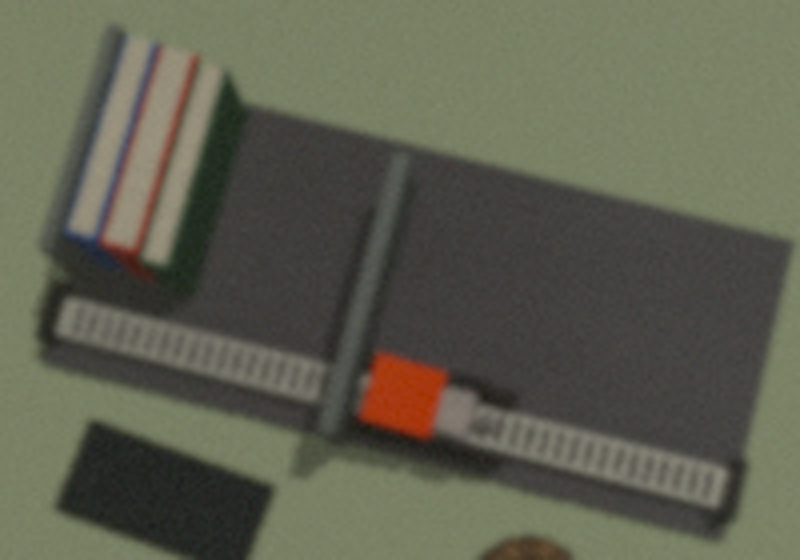

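View pics/sc.png

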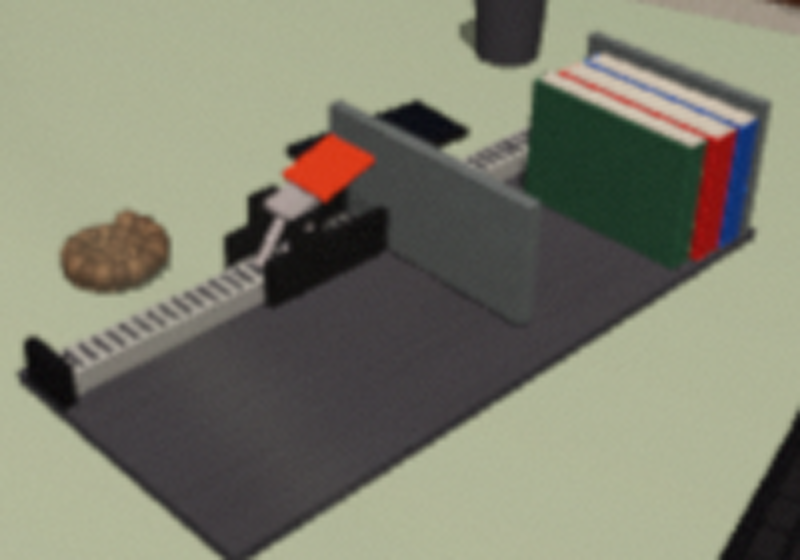

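The top crop shows the bar's ends at (62,318) and (722,483), and the jaw plate's top edge from (330,430) to (402,155). The paddle is at about (403,395). The notebooks stand well away from the jaw.

Run:
```python
from h import *
f=lambda x,y:(210+x/4,120+y/4)
L=onz("top",*f(62,318),.028);R=onz("top",*f(722,483),.028)
print(L,R,np.linalg.norm(L-R))
# rear edge of base, z=.01 and right side for angle
B1=onz("top",*f(245,104),.01);B2=onz("top",*f(792,243),.01)
for a,b in((L,R),(B1,B2)):
    d=(a-b)[:2];print("yaw",np.degrees(np.arctan2(-d[0],d[1])))
P,e=two((310.36,218.27),(306.79,196.24));print("pad",P,e,onz("top",310.36,218.27,.089))
yaw=np.arctan2(-(L-R)[0],(L-R)[1])
ey=np.array([-np.sin(yaw),np.cos(yaw)]);ex=np.array([np.cos(yaw),np.sin(yaw)]);O=(L+R)[:2]/2
print("ex",ex,"ey",ey,"barmid",O)
for nm,Q in(("pad",P[:2]),("platefront",onz("top",*f(333,430),.11)[:2]),("platerear",onz("top",*f(402,155),.11)[:2])):
    print(nm,Q,"barframe x,y",(Q-O)@ex,(Q-O)@ey)
```

```text
[0.58039265 0.30185823 0.028     ] [ 0.45220132 -0.17632134  0.028     ] 0.4950643507998018
yaw -15.007099022957552
yaw -15.77556515512658
pad [0.51348416 0.05062741 0.08663866] 0.0008159135867331959 [0.51284444 0.05028239 0.089     ]
ex [ 0.96589375 -0.25893872] ey [0.25893872 0.96589375] barmid [0.51629698 0.06276845]
pad [0.51348416 0.05062741] barframe x,y 0.00042689809424622274 -0.012455298839691153
platefront [0.48584788 0.09561371] barframe x,y -0.0379155057442631 0.023840587601230933
platerear [0.6759165  0.04745242] barframe x,y 0.15814141266563556 0.026538017423242185
```

Yaw is about −15.3°, and the pad is at (0.513, 0.0505). I'll go above it with the fingers shut and the jaw axis turned +9° to line up with the bar.

Call:
send_rows(
  increments="10 -15 0 0 0 1 0;30 -45 0 0 0 2 0;55 -85 0 0 0 3 0;80 -125 0 0 0 4 0;105 -165 0 0 0 5 0;130 -205 0 0 0 6 0;155 -245 0 0 0 7 0;180 -285 0 0 0 8 0;205 -320 0 0 0 9 0;230 -360 0 0 0 9 0;250 -395 -10 0 0 9 0;267 -420 -20 0 0 9 0;278 -437 -30 0 0 9 0;284 -446 -40 0 0 9 0;287 -450 -50 0 0 9 0;287 -450 -60 0 0 9 0;287 -450 -70 0 0 9 0;287 -450 -75 0 0 9 0;287 -450 -75 0 0 9 0;287 -450 -75 0 0 9 0",
)

```text
t: 2.1
position: [0.5136, 0.0516, 0.1354]
ee_rot: [0.133, 0.991, 0.0, 0.0]
force: [0.1, 0.0, -0.1]
grip_width: -0.0004
```

Run:
```python
import cv2
from h import *
t=manip.get_image("top")[:,:,::-1];s=manip.get_image("scene")[:,:,::-1]
a=cv2.resize(t[140:260,240:400],None,fx=4,fy=4,interpolation=cv2.INTER_CUBIC)
b=cv2.resize(s[95:255,245:365],None,fx=3,fy=3,interpolation=cv2.INTER_CUBIC)
b=cv2.copyMakeBorder(b,0,0,0,0,cv2.BORDER_CONSTANT)
cv2.imwrite("pics/m1.png",b)
print(manip.sense())
print(proj("scene",manip.sense()["position"]))
```

```text
{'t': 2.2, 'joint_positions': array([-4.32931809e-02,  3.28849944e-01, -3.93356382e-01,  8.47602492e-01,
        1.73945178e-05,  2.23863423e-01]), 'qvel': array([-0.00297165, -0.00077917,  0.00074908, -0.00027362,  0.00148846,
       -0.00099035]), 'effort': array([ 5.88095910e-02, -4.18134677e+01,  2.36605453e+01,  7.97266373e-03,
        1.92887848e-03,  3.65628030e-04]), 'position': array([0.5140064, 0.0514078, 0.1357297]), 'ee_rot': array([1.33181392e-01, 9.91091556e-01, 5.31799648e-05, 4.90959128e-04]), 'force': array([ 0.45157951,  0.29406743, -0.3621688 ]), 'wrist_torque': array([ 0.00346053,  0.00531577, -0.04001815]), 'grip_width': 5.872771955293146e-05}
[306.96328994 181.17936393]
```

View pics/m1.png

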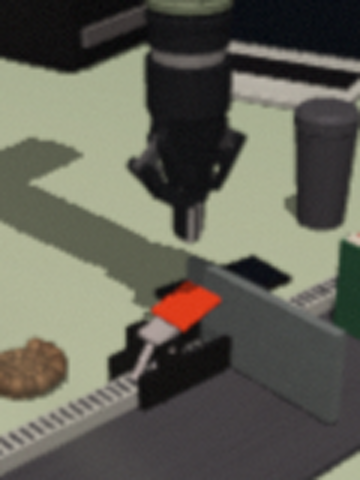

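The shut fingertips show at crop (190,240), right above the paddle at (187,305). I'll descend slowly and press.

Call:
send_rows(
  increments="0 0 -6 0 0 0 0;0 0 -14 0 0 0 0;0 0 -22 0 0 0 0;0 0 -30 0 0 0 0;0 0 -36 0 0 0 0;0 0 -39 0 0 0 0;0 0 -42 0 0 0 0;0 0 -44 0 0 0 0;0 0 -46 0 0 0 0;0 0 -48 0 0 0 0;0 0 -50 0 0 0 0;0 0 -50 0 0 0 0",
)

```text
t: 3.4
position: [0.5135, 0.0511, 0.085]
ee_rot: [0.133, 0.991, -0.0, -0.0]
force: [-0.3, 0.3, 0.1]
grip_width: 0.0001
```

Call:
send_rows(
  increments="0 0 -2 0 0 0 0;0 0 -3 0 0 0 0;0 0 -4 0 0 0 0;0 0 -5 0 0 0 0;0 0 -5 0 0 0 0",
)

```text
t: 3.9
position: [0.5136, 0.0511, 0.08]
ee_rot: [0.133, 0.991, -0.0, -0.0]
force: [-0.6, -0.1, -0.0]
grip_width: 0.0001
```

Call:
send_rows(
  increments="0 0 -1 0 0 0 0;0 0 -2 0 0 0 0;0 0 -3 0 0 0 0;0 0 -3 0 0 0 0",
)

```text
t: 4.3
position: [0.5135, 0.0511, 0.077]
ee_rot: [0.133, 0.991, -0.0, -0.0]
force: [0.6, -0.3, 0.5]
grip_width: 0.0005
```

Call:
send_rows(
  increments="0 0 -1 0 0 0 0;0 0 -2 0 0 0 0;0 0 -2 0 0 0 0",
)

```text
t: 4.6
position: [0.5136, 0.0511, 0.075]
ee_rot: [0.133, 0.991, -0.0, -0.0]
force: [-0.3, 0.2, -0.6]
grip_width: -0.0001
```

No force yet at z = 0.075, so I'll look.

Run:
```python
import cv2
from h import *
s=manip.get_image("scene")[:,:,::-1]
cv2.imwrite("pics/m2.png",cv2.resize(s[145:235,260:360],None,fx=6,fy=6,interpolation=cv2.INTER_CUBIC))
print(orange("scene",s[:,:,::-1])[0],proj("scene",manip.sense()["position"]),manip.sense()["force"])
```

```text
[(np.int32(111), array([308.16216216, 198.08108108]))] [306.78434569 199.61267374] [-0.38795796 -0.48645091  0.06749224]
```

View pics/m2.png

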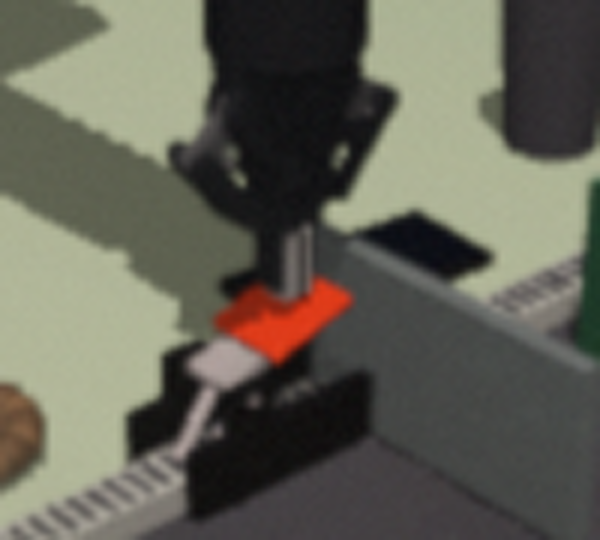

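The paddle hasn't moved: its corners match the first picture. The visible fingertips end around its surface at crop (290,303), so I'll continue down.

Call:
send_rows(
  increments="0 0 -1 0 0 0 0;0 0 -2 0 0 0 0;0 0 -3 0 0 0 0;0 0 -3 0 0 0 0",
)

```text
t: 5.05
position: [0.5135, 0.0512, 0.072]
ee_rot: [0.133, 0.991, -0.0, -0.0]
force: [-0.4, 0.0, 0.2]
grip_width: -0.0003
```

Call:
send_rows(
  increments="0 0 -1 0 0 0 0;0 0 -2 0 0 0 0;0 0 -3 0 0 0 0;0 0 -3 0 0 0 0",
)

```text
t: 5.45
position: [0.5137, 0.0512, 0.0692]
ee_rot: [0.133, 0.991, 0.0, 0.0]
force: [0.8, -0.2, 0.7]
grip_width: 0.0001
```

Call:
send_rows(
  increments="0 0 -1 0 0 0 0;0 0 -2 0 0 0 0;0 0 -3 0 0 0 0;0 0 -3 0 0 0 0",
)

```text
t: 5.85
position: [0.5139, 0.0511, 0.0662]
ee_rot: [0.133, 0.991, -0.0, 0.0]
force: [-0.3, -0.2, 1.1]
grip_width: -0.0001
```

Call:
send_rows(
  increments="0 0 -1 0 0 0 0;0 0 -2 0 0 0 0;0 0 -2 0 0 0 0",
)

```text
t: 6.15
position: [0.5133, 0.0509, 0.0639]
ee_rot: [0.133, 0.991, -0.0, -0.0]
force: [-1.3, -0.2, -0.2]
grip_width: -0.0002
```

Run:
```python
import cv2
from h import *
s=manip.get_image("scene")
cv2.imwrite("pics/m3.png",cv2.resize(s[145:235,260:360,::-1],None,fx=6,fy=6,interpolation=cv2.INTER_CUBIC))
_,m=orange("scene",s);p=np.argwhere(m)
print(orange("scene",s)[0],"rows",p[:,0].min(),p[:,0].max(),"cols",p[:,1].min(),p[:,1].max())
_,m=orange("scene",cv2.imread("pics/scene0.png")[:,:,::-1]);p=np.argwhere(m)
print("before rows",p[:,0].min(),p[:,0].max(),"cols",p[:,1].min(),p[:,1].max())
```

```text
[(np.int32(93), array([309.38709677, 199.59139785]))] rows 190 218 cols 300 405
before rows 189 218 cols 297 404
```

View pics/m3.png

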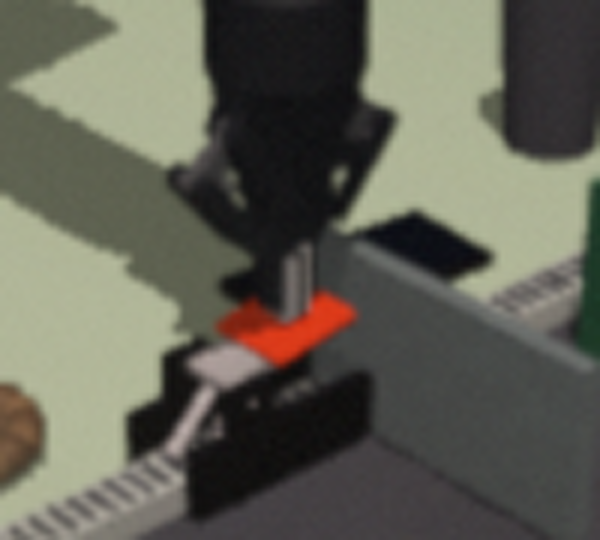

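The paddle is now tilting down: its far corner dropped from crop row 297 to 313, a bit under half way. I'll keep pressing.

Call:
send_rows(
  increments="0 0 -1 0 0 0 0;0 0 -2 0 0 0 0;0 0 -3 0 0 0 0;0 0 -3 0 0 0 0",
)

```text
t: 6.6
position: [0.5135, 0.0511, 0.0609]
ee_rot: [0.133, 0.991, -0.0, -0.0]
force: [0.2, -0.3, 0.6]
grip_width: 0.0005
```

Call:
send_rows(
  increments="0 0 -1 0 0 0 0;0 0 -2 0 0 0 0;0 0 -2 0 0 0 0",
)

```text
t: 6.9
position: [0.5135, 0.0511, 0.059]
ee_rot: [0.133, 0.991, -0.0, -0.0]
force: [-0.3, -0.3, 0.0]
grip_width: -0.0
```

Call:
send_rows(
  increments="0 0 -1 0 0 0 0;0 0 -2 0 0 0 0;0 0 -2 0 0 0 0",
)

```text
t: 7.2
position: [0.5136, 0.0511, 0.057]
ee_rot: [0.133, 0.991, -0.0, -0.0]
force: [0.2, 0.3, 0.4]
grip_width: -0.0001
```

Call:
send_rows(
  increments="0 0 -1 0 0 0 0;0 0 -1 0 0 0 0",
)

```text
t: 7.4
position: [0.5136, 0.0511, 0.056]
ee_rot: [0.133, 0.991, -0.0, -0.0]
force: [0.1, 0.7, 0.3]
grip_width: 0.0003
```

Call:
send_rows(
  increments="0 0 -1 0 0 0 0;0 0 -2 0 0 0 0;0 0 -2 0 0 0 0",
)

```text
t: 7.7
position: [0.5137, 0.0511, 0.0542]
ee_rot: [0.133, 0.991, 0.0, 0.0]
force: [0.4, -0.2, 0.0]
grip_width: 0.0
```

Run:
```python
import cv2
from h import *
s=manip.get_image("scene")
cv2.imwrite("pics/m4.png",cv2.resize(s[145:235,260:360,::-1],None,fx=6,fy=6,interpolation=cv2.INTER_CUBIC))
```

```text
(no output)
```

View pics/m4.png

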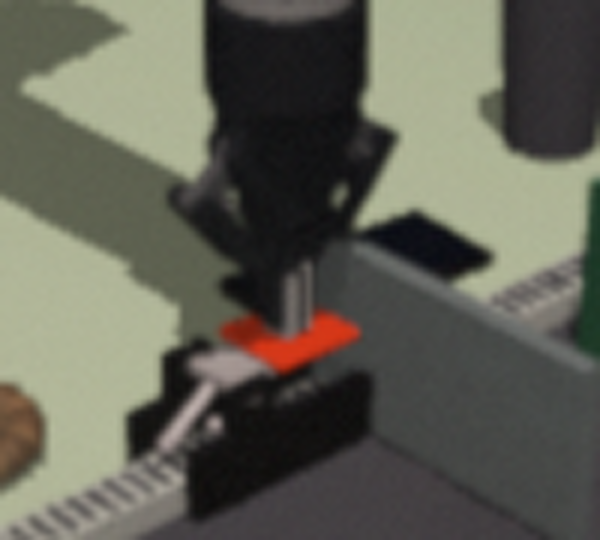

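The paddle's far corner is now at crop row 331, nearly level. I'll press on to the hard limit.

Call:
send_rows(
  increments="0 0 -1 0 0 0 0;0 0 -1 0 0 0 0",
)

```text
t: 7.95
position: [0.5138, 0.0511, 0.0539]
ee_rot: [0.133, 0.991, -0.0, 0.0]
force: [-2.1, 0.2, 6.9]
grip_width: -0.0003
```

Call:
send_rows(
  increments="0 0 -1 0 0 0 0;0 0 -1 0 0 0 0",
)

```text
t: 8.15
position: [0.5139, 0.0511, 0.0537]
ee_rot: [0.133, 0.991, -0.0, 0.0]
force: [-4.9, 0.4, 14.3]
grip_width: 0.0
```

Call:
send_rows(
  increments="0 0 -1 0 0 0 0;0 0 -1 0 0 0 0",
)

```text
t: 8.35
position: [0.514, 0.0511, 0.0535]
ee_rot: [0.133, 0.991, -0.0, 0.001]
force: [-6.6, 0.5, 22.5]
grip_width: -0.0001
```

The force rises steeply at z ≈ 0.0535, reaching 22 N, so the paddle is hard on its limit. That also shows the real fingertip sits about 21 mm above the nominal TCP. Next I lift, check that the paddle stays down, and cross over the plate.

Call:
send_rows(
  increments="0 0 5 0 0 0 0;0 0 15 0 0 0 0;0 0 30 0 0 0 0;0 0 50 0 0 0 0;0 0 70 0 0 0 0;0 0 88 0 0 0 0;0 0 100 0 0 0 0;3 10 100 0 0 0 0;8 30 100 0 0 0 0;13 50 100 0 0 0 0;18 68 100 0 0 0 0;22 82 100 0 0 0 0;24 87 100 0 0 0 0;24 87 100 0 0 0 0",
)

```text
t: 9.75
position: [0.5375, 0.1388, 0.1506]
ee_rot: [0.133, 0.991, -0.0, -0.0]
force: [0.9, 0.3, -0.0]
grip_width: 0.0002
```

Run:
```python
import cv2
from h import *
s=manip.get_image("scene")
cv2.imwrite("pics/m5.png",cv2.resize(s[125:235,260:370,::-1],None,fx=5,fy=5,interpolation=cv2.INTER_CUBIC))
print(manip.sense()["position"])
```

```text
[0.53740657 0.13816825 0.15069963]
```

View pics/m5.png

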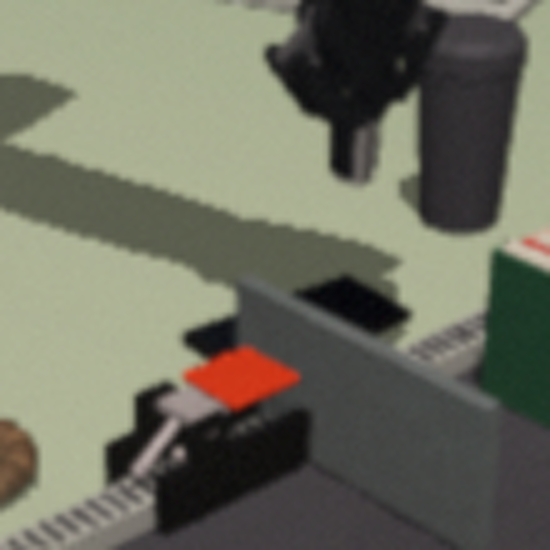

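The paddle stays down, level at crop (243,378), and the fingers are clear on the notebook side. I'll descend and approach the plate.

Call:
send_rows(
  increments="0 0 -10 0 0 0 0;0 0 -30 0 0 0 0;0 0 -50 0 0 0 0;0 0 -70 0 0 0 0;0 0 -85 0 0 0 0;0 0 -94 0 0 0 0;0 0 -94 0 0 0 0;-1 -4 -94 0 0 0 0;-2 -8 -94 0 0 0 0;-3.2 -12 -94 0 0 0 0;-4.2 -15.5 -94 0 0 0 0;-5 -18 -94 0 0 0 0;-5 -18 -94 0 0 0 0",
)

```text
t: 11.1
position: [0.5326, 0.1198, 0.0574]
ee_rot: [0.134, 0.991, 0.0, 0.0]
force: [-0.1, 0.1, 0.4]
grip_width: -0.0002
```

Call:
send_rows(
  increments="-0.5 -2 0 0 0 0 0;-1.1 -4 0 0 0 0 0;-1.6 -6 0 0 0 0 0;-2.2 -8 0 0 0 0 0;-2.2 -8 0 0 0 0 0",
)

```text
t: 11.6
position: [0.5303, 0.1119, 0.0571]
ee_rot: [0.134, 0.991, -0.0, -0.0]
force: [0.0, -0.7, 0.3]
grip_width: -0.0002
```

Call:
send_rows(
  increments="-0.5 -2 0 0 0 0 0;-1.1 -4 0 0 0 0 0;-1.6 -6 0 0 0 0 0;-2.2 -8 0 0 0 0 0;-2.7 -10 0 0 0 0 0",
)

```text
t: 12.1
position: [0.5278, 0.1022, 0.0572]
ee_rot: [0.133, 0.991, 0.0, 0.0]
force: [0.0, 2.8, 0.3]
grip_width: -0.0001
```

I have contact at 2.8 N, which matches the sliding friction. Pushing along the bar at about 30 mm/s.

Call:
send_rows(
  increments="-0.8 -3 0 0 0 0 0;-1.6 -6 0 0 0 0 0;-2.4 -9 0 0 0 0 0;-3.2 -12 0 0 0 0 0;-4.0 -15 0 0 0 0 0;-4.8 -18 0 0 0 0 0;-5.7 -21 0 0 0 0 0;-6.5 -24 0 0 0 0 0;-7.3 -27 0 0 0 0 0;-8.1 -30 0 0 0 0 0",
)

```text
t: 13.1
position: [0.5194, 0.0719, 0.0572]
ee_rot: [0.133, 0.991, 0.0, -0.0]
force: [-0.3, 2.6, 1.0]
grip_width: 0.0
```

Call:
send_rows(
  increments="-0.8 -3 0 0 0 0 0;-1.6 -6 0 0 0 0 0;-2.4 -9 0 0 0 0 0;-3.2 -12 0 0 0 0 0;-4.0 -15 0 0 0 0 0;-4.8 -18 0 0 0 0 0;-5.7 -21 0 0 0 0 0;-6.5 -24 0 0 0 0 0;-7.3 -27 0 0 0 0 0;-8.1 -30 0 0 0 0 0;-8.9 -33 0 0 0 0 0;-9.7 -36 0 0 0 0 0;-10.5 -39 0 0 0 0 0;-11.3 -42 0 0 0 0 0;-12.1 -45 0 0 0 0 0;-12.9 -48 0 0 0 0 0;-13.7 -51 0 0 0 0 0;-14.5 -54 0 0 0 0 0;-15.3 -57 0 0 0 0 0;-16.2 -60 0 0 0 0 0",
)

```text
t: 15.1
position: [0.5034, 0.0119, 0.0572]
ee_rot: [0.133, 0.991, -0.0, 0.0]
force: [-1.0, 3.5, -1.1]
grip_width: -0.0002
```

Call:
send_rows(
  increments="-0.8 -3 0 0 0 0 0;-1.6 -6 0 0 0 0 0;-2.4 -9 0 0 0 0 0;-3.2 -12 0 0 0 0 0;-4.0 -15 0 0 0 0 0;-4.8 -18 0 0 0 0 0;-5.7 -21 0 0 0 0 0;-6.5 -24 0 0 0 0 0;-7.3 -27 0 0 0 0 0;-8.1 -30 0 0 0 0 0",
)

```text
t: 16.1
position: [0.4952, -0.0181, 0.0572]
ee_rot: [0.133, 0.991, -0.0, -0.0]
force: [-1.6, 2.6, 0.1]
grip_width: -0.0002
```

Call:
send_rows(
  increments="-0.5 -2 0 0 0 0 0;-1.1 -4 0 0 0 0 0;-1.6 -6 0 0 0 0 0;-2.2 -8 0 0 0 0 0;-2.7 -10 0 0 0 0 0;-3.2 -12 0 0 0 0 0",
)

```text
t: 16.7
position: [0.4921, -0.03, 0.0572]
ee_rot: [0.133, 0.991, -0.0, -0.0]
force: [-1.2, 3.0, -0.4]
grip_width: 0.0002
```

Call:
send_rows(
  increments="-0.4 -1.5 0 0 0 0 0;-0.8 -3 0 0 0 0 0;-1.2 -4.5 0 0 0 0 0;-1.6 -6 0 0 0 0 0",
)

```text
t: 17.1
position: [0.4906, -0.0355, 0.0572]
ee_rot: [0.133, 0.991, 0.001, 0.0]
force: [0.7, 6.3, 1.8]
grip_width: -0.0003
```

Call:
send_rows(
  increments="-0.3 -1 0 0 0 0 0;-0.5 -2 0 0 0 0 0;-0.8 -3 0 0 0 0 0",
)

```text
t: 17.4
position: [0.4907, -0.0353, 0.0573]
ee_rot: [0.133, 0.991, 0.004, 0.001]
force: [2.0, 16.5, 1.8]
grip_width: -0.0003
```

Call:
send_rows(
  increments="-0.3 -1 0 0 0 0 0;-0.5 -2 0 0 0 0 0;-0.8 -3 0 0 0 0 0",
)

```text
t: 17.7
position: [0.4907, -0.0352, 0.0574]
ee_rot: [0.132, 0.991, 0.008, 0.001]
force: [5.1, 25.8, 0.8]
grip_width: 0.0001
```

It's hard against the stop at y ≈ −0.035, where the force rises without any movement. I'll back off, lift and check.

Call:
send_rows(
  increments="0.8 3 0 0 0 0 0;1.6 6 0 0 0 0 0;2.7 10 0 0 0 0 0;4.8 18 0 0 0 0 0;8 30 0 0 0 0 0;8 30 5 0 0 0 0;8 30 20 0 0 0 0;8 30 45 0 0 0 0;8 30 75 0 0 0 0;8 30 105 0 0 0 0;8 30 130 0 0 0 0;0 30 140 0 0 0 0;-25 40 140 0 0 0 0;-60 60 140 0 0 0 0;-95 85 140 0 0 0 0;-120 105 140 0 0 0 0;-135 120 140 0 0 0 0;-140 125 140 0 0 0 0;-140 125 140 0 0 0 0",
)

```text
t: 19.6
position: [0.3484, 0.0833, 0.197]
ee_rot: [0.133, 0.991, -0.0, 0.0]
force: [0.4, -0.6, -0.2]
grip_width: 0.0001
```

Run:
```python
import cv2
from h import *
t=manip.get_image("top")[:,:,::-1];s=manip.get_image("scene")[:,:,::-1]
a=cv2.resize(t[120:290,210:410],(600,510),interpolation=cv2.INTER_CUBIC)
b=cv2.resize(s[155:295,225:425],(800,560),interpolation=cv2.INTER_CUBIC)
cv2.imwrite("pics/e1.png",a);cv2.imwrite("pics/e2.png",b);print(manip.sense()["position"])
```

```text
[0.34972408 0.0827393  0.19717717]
```

View pics/e1.png

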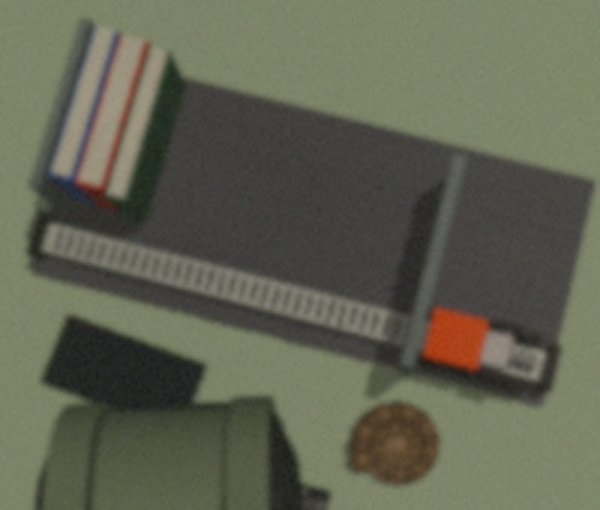

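View pics/e2.png

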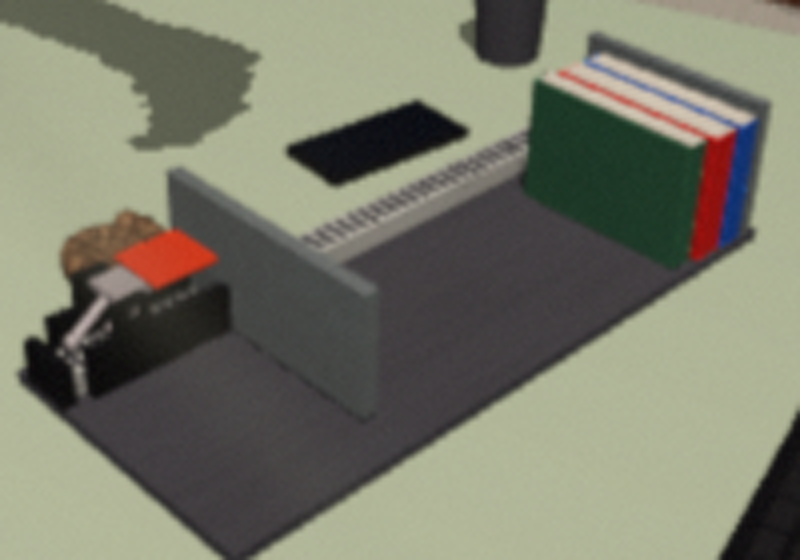

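The jaw is at the far end beside the end block, with the paddle down. The notebooks, phone and fossil haven't moved. I'll check the numbers: paddle height, jaw travel, and drift of the other objects.

Run:
```python
import cv2
from h import *
T=manip.get_image("top");S=manip.get_image("scene")
t=orange("top",T)[0];s=orange("scene",S)[0];print(t,s)
f=lambda l:max(l,key=lambda a:a[0])[1]
P,e=two(f(t),f(s));P0=np.array([.51348,.05063,.08664])
ey=np.array([.2639,.9646]);O=np.array([.5163,.0628])
print("pad",P,e,"travel",(P0-P)[:2]@ey, "bar y",(P[:2]-O)@ey)
# paddle corners, min-area rect in scene/top
for n,I in(("top",T),("scene",S)):
    m=orange(n,I)[1];c=max(cv2.findContours(m,0,1)[0],key=cv2.contourArea);print(n,cv2.approxPolyDP(c,2,True)[:,0].tolist())
# predicted scene corners of level paddle at z .075 vs sloped .32 rad
ex=np.array([.9646,-.2639])
for sl,z in((0,.075),(.16,.082),(.3,.089)):
    Q=[]
    for a,b in((-24,-26),(-24,26),(24,26),(24,-26)):
        q=P[:2]+ex*a/1e3+ey*b/1e3;Q.append(proj("scene",[*q,z+b/1e3*np.sin(sl)]).round(1).tolist())
    print(sl,Q)
d=cv2.absdiff(cv2.imread("pics/scene0.png")[:,:,::-1],S).max(2)
k,l,st,c=cv2.connectedComponentsWithStats((cv2.blur(d,(3,3))>40).astype(np.uint8))
print([(x[:5].tolist()) for x in st[1:] if x[4]>15])
# gap from carriage end (125 from face=76 from pad) to block
for y in(-.245,-.25,-.255):print(y,proj("top",[*(O+ey*y),.028]))
```

```text
[(np.int32(252), array([361.11111111, 232.21428571]))] [(np.int32(167), array([267.04191617, 218.98802395]))]
pad [ 0.4747186  -0.08856377  0.07190013] 0.00212590634869446 travel 0.14449544543905057 bar y -0.15697882543905056
top [[355, 224], [352, 237], [367, 241], [371, 228]]
scene [[278, 219], [269, 213], [257, 219], [263, 225]]
0 [[253.3, 218.0], [268.9, 211.0], [279.8, 218.1], [264.1, 225.6]]
0.16 [[253.3, 217.1], [268.7, 207.6], [279.6, 214.6], [264.0, 224.7]]
0.3 [[253.2, 216.0], [268.5, 204.3], [279.5, 211.3], [264.0, 223.5]]
[[249, 0, 34, 82, 1698], [290, 0, 35, 93, 2164], [245, 6, 13, 6, 51], [244, 17, 16, 10, 110], [178, 20, 30, 79, 1279], [141, 23, 28, 45, 492], [161, 34, 12, 36, 271], [206, 36, 5, 22, 61], [251, 42, 9, 4, 29], [133, 68, 6, 5, 19], [220, 78, 5, 8, 33], [122, 84, 12, 11, 82], [145, 86, 31, 37, 503], [196, 115, 124, 78, 2912], [190, 128, 46, 17, 191], [235, 180, 110, 74, 3045]]
-0.245 [389.53100448 240.95926502]
-0.25 [391.23782393 241.39526498]
-0.255 [392.94552479 241.8314901 ]
```

Run:
```python
import cv2
from h import *
ey=np.array([.2639,.9646]);ex=np.array([.9646,-.2639]);O=np.array([.5163,.0628])
g=lambda x,y,z:[225+0,0]
for nm,X in(("carr rear bottom end -.233",(.027,-.233,.012)),("carr rear top end",(.027,-.233,.048)),("carr bottom if -.248",(.027,-.248,.012)),("block rear top -.248",(.021,-.248,.042)),("block rear top -.26",(.021,-.26,.042)),("block front top -.26",(-.021,-.26,.042)),("plate rear top face",(.16,-.108,.11)),("base corner rear",(.195,-.26,.01)),("base corner front",(-.035,-.26,.01))):
    q=O+ex*X[0]+ey*X[1];p=proj("scene",[*q,X[2]]);print(nm,((p-[225,155])*4).round())
b=cv2.imread("pics/e2.png")[300:430,0:170]
cv2.imwrite("pics/e3.png",cv2.convertScaleAbs(cv2.resize(b,None,fx=4,fy=4,interpolation=cv2.INTER_CUBIC),alpha=2.2,beta=10))
```

```text
carr rear bottom end -.233 [103. 394.]
carr rear top end [ 98. 349.]
carr bottom if -.248 [ 83. 404.]
block rear top -.248 [ 74. 362.]
block rear top -.26 [ 58. 370.]
block front top -.26 [ 22. 341.]
plate rear top face [387. 282.]
base corner rear [234. 555.]
base corner front [ 15. 370.]
```

View pics/e3.png

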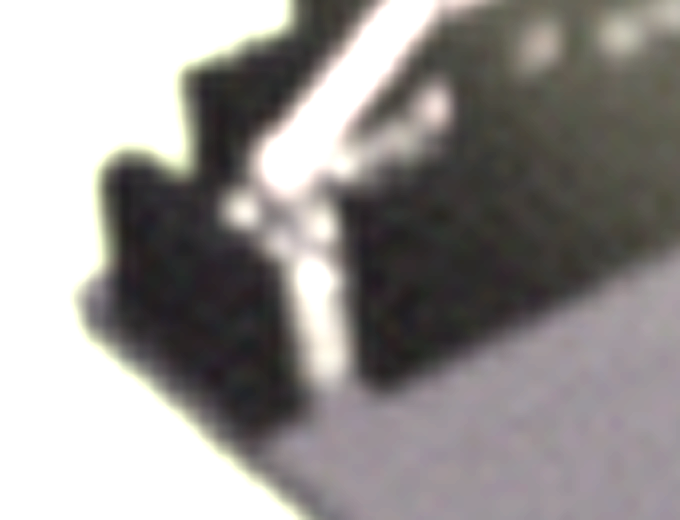

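The last picture shows about 10 mm of bar between the carriage and the end block. It may simply be where the stop sits, but I have time for a check. I'll press the paddle again to confirm it's on its limit, then push again.

Call:
send_rows(
  increments="15 -20 0 0 0 0 0;40 -55 0 0 0 0 0;65 -90 0 0 0 0 0;90 -122 0 0 0 0 0;110 -150 0 0 0 0 0;122 -167 0 0 0 0 0;126 -172 0 0 0 0 0;126 -172 -20 0 0 0 0;126 -172 -50 0 0 0 0;126 -172 -80 0 0 0 0;126 -172 -105 0 0 0 0;126 -172 -120 0 0 0 0;126 -172 -128 0 0 0 0;126 -172 -134 0 0 0 0;126 -172 -138 0 0 0 0;126 -172 -138 0 0 0 0",
)

```text
t: 21.4
position: [0.4751, -0.0888, 0.0593]
ee_rot: [0.133, 0.991, -0.0, 0.0]
force: [0.1, -0.9, 0.6]
grip_width: 0.0
```

Call:
send_rows(
  increments="0 0 -1 0 0 0 0;0 0 -2 0 0 0 0;0 0 -3 0 0 0 0;0 0 -3 0 0 0 0",
)

```text
t: 21.8
position: [0.475, -0.0889, 0.0563]
ee_rot: [0.133, 0.991, -0.0, 0.0]
force: [-0.1, -0.7, -0.4]
grip_width: -0.0
```

Call:
send_rows(
  increments="0 0 -1 0 0 0 0;0 0 -2 0 0 0 0;0 0 -2 0 0 0 0",
)

```text
t: 22.1
position: [0.4751, -0.0889, 0.0541]
ee_rot: [0.133, 0.991, -0.0, 0.0]
force: [-0.0, 0.0, 0.1]
grip_width: 0.0002
```

No contact down to 0.054, so the paddle is still at its limit. Now I go over the plate for one more push.

Call:
send_rows(
  increments="0 0 15 0 0 0 0;0 0 40 0 0 0 0;0 0 70 0 0 0 0;0 0 95 0 0 0 0;0 0 105 0 0 0 0;4 15 105 0 0 0 0;11 40 105 0 0 0 0;17 62 105 0 0 0 0;21 75 105 0 0 0 0;21 75 105 0 0 0 0;21 75 90 0 0 0 0;21 75 60 0 0 0 0;21 75 30 0 0 0 0;21 75 10 0 0 0 0;21 75 3 0 0 0 0;21 75 3 0 0 0 0;20 71 3 0 0 0 0;19 67 3 0 0 0 0;18 63 3 0 0 0 0;18 63 3 0 0 0 0",
)

```text
t: 24.1
position: [0.4934, -0.0266, 0.0579]
ee_rot: [0.134, 0.991, -0.0, 0.001]
force: [-0.3, 1.0, 0.2]
grip_width: 0.0
```

Call:
send_rows(
  increments="-0.5 -2 0 0 0 0 0;-1.1 -4 0 0 0 0 0;-1.6 -6 0 0 0 0 0;-2.2 -8 0 0 0 0 0;-2.7 -10 0 0 0 0 0",
)

```text
t: 24.6
position: [0.4903, -0.0354, 0.0571]
ee_rot: [0.133, 0.991, 0.001, 0.0]
force: [1.1, 6.0, 0.4]
grip_width: 0.0002
```

Call:
send_rows(
  increments="-0.3 -1 0 0 0 0 0;-0.5 -2 0 0 0 0 0;-0.8 -3 0 0 0 0 0;-0.8 -3 0 0 0 0 0",
)

```text
t: 25.0
position: [0.4904, -0.0352, 0.0573]
ee_rot: [0.132, 0.991, 0.004, 0.001]
force: [3.0, 12.5, -0.0]
grip_width: 0.0001
```

Call:
send_rows(
  increments="-0.3 -1 0 0 0 0 0;-0.5 -2 0 0 0 0 0;-0.8 -3 0 0 0 0 0;-0.8 -3 0 0 0 0 0",
)

```text
t: 25.4
position: [0.4904, -0.035, 0.0573]
ee_rot: [0.131, 0.991, 0.008, 0.001]
force: [4.7, 22.5, 1.5]
grip_width: -0.0002
```

It stops rigidly at the same place with the paddle fully down, so this is the end stop. I'll retreat and hand in.

Call:
send_rows(
  increments="0.8 3 0 0 0 0 0;1.6 6 0 0 0 0 0;2.7 10 0 0 0 0 0;4.8 18 0 0 0 0 0;8 30 0 0 0 0 0;8 30 5 0 0 0 0;8 30 20 0 0 0 0;8 30 45 0 0 0 0;8 30 75 0 0 0 0;8 30 105 0 0 0 0;8 30 130 0 0 0 0;0 30 140 0 0 0 0;-25 40 140 0 0 0 0;-60 60 140 0 0 0 0;-95 85 140 0 0 0 0;-120 105 140 0 0 0 0;-135 120 140 0 0 0 0;-140 125 140 0 0 0 0;-140 125 140 0 0 0 0",
)

```text
t: 27.3
position: [0.3479, 0.0834, 0.1969]
ee_rot: [0.133, 0.991, -0.0, -0.0]
force: [0.6, -0.6, -0.6]
grip_width: -0.0001
```

Run:
```python
from h import *
f=lambda l:max(l,key=lambda a:a[0])[1]
t=f(orange("top",manip.get_image("top"))[0]);s=f(orange("scene",manip.get_image("scene"))[0])
print(two(t,s),manip.sense()["force"]);print(manip.close_job())
```

```text
(array([ 0.47467633, -0.08855173,  0.0716698 ]), np.float64(0.0020565417576384774)) [-0.51510744 -0.12735861  0.81739841]
the job is handed in; nothing more can be done
None
```

The release paddle is pressed fully down and stays down. The jaw is pushed about 144 mm back to a hard stop, which I take to be its end stop. I handed the job in at about 27 s, with the arm clear of everything.

- **Paddle:** I pressed it with the shut fingertips until it was hard on its limit, at about 22 N. After the push it still looked level in the pictures. Lowering the fingers onto it again found no contact above the earlier limit height.
- **Jaw:** It slid with about 3 N, then stopped rigidly. A second push of about 23 N, with the paddle confirmed down, ended at the same place. Peak push force was about 26 N.
- **Surroundings:** In the last viewed pictures, taken before the second press and push, the notebooks, phone and fossil were where they started. A comparison with the first scene picture showed changes only around the arm, its shadow and the jaw.

Two things disagreed with expectations:
- **Gap at the stop:** The pictures show about 10 mm of bar between the carriage and the black end block. The repeat push did not close it, so I took it as where the end stop sits.
- **Fingertip height:** The fingertips met the paddle about 21 mm above where the TCP reading put them, so I relied on force and pictures for the press.

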